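Press a flask into the sprung cradle of a bench mixer

ROBOT

A 6-joint arm with a two-finger parallel gripper is mounted at the origin on the work surface. World frame = base frame: x ahead of the robot, y to its left, z up, the work surface at z = 0. Lengths are in mm, angles in rad, forces in N, time in s.
With the tool pointing down it reaches from about 275 to 750 mm from the base axis. Payload 10.2 kg.
Tool frame: the origin (TCP) lies between the finger pads; the fingertips stand 19 mm ahead of it and the grasp point (between the pads) is the TCP; z points along the fingers, y is the direction in which the jaws open and shut (so a half turn about z gives the same grasp; the last joint's range is limited). The gripper opens to 88 mm and grips with 3 to 60 N. Pads are 18 mm wide; open, the fingers measure 123 mm over their backs; the gripper's body (75 mm by 187 mm) begins 45 mm behind the grasp point.
Start: joints at [0.924, 0.313, 1.498, -0, 1.331, -0.223], TCP at [215.907, 478.555, 257.72] pointing down, gripper open.
Joint ranges: [-2.94, 2.94], [-0.97, 2.17], [0.19, 2.56], [-1.23, 4.37], [0.02, 3.11], [-2.88, 2.88]. Speed limits (rad/s): [2.39, 2.39, 3.01, 3.14, 3.14, 3.14].

INTERFACE

Orientations are given as a rotation vector (axis times angle).
In Python, from cell import telemetry, get_image, camera_model, manip gives the robot as it stands. The module is installed in compiled form; this text tells all that it offers.
- The arm moves only by the tool arm_command, never from a script. Its arguments are lists of equal length, an entry for each row: "fingers": the opening, from 0 (shut) to 1 (fully open); "offset": the shift along the world's x, y, z as a fraction of full scale, a list of three; "turn": the turn about the world's z as a fraction of full scale. A call has 1 to 5 rows; each row is the pose to reach, as a shift and turn from the pose commanded when the call began; what a row does not reach only later rows make up. Full scale, the value 1, is 500 mm for a shift and pi/2 rad for a turn. A row lasts 1/10 s, in which the tool goes at most 50 mm and 8.59 degrees, less where a joint would pass 70% of its speed; a pose out of reach is approached as far as the arm can. A call with a number of a shift or a turn outside -1 to 1 is refused whole. A call with a gripper value outside its range is refused whole. The fingers move at their own pace and stop on an object; the grip force is fixed at half the most. Time passes only in rows, so rows that repeat a pose let the fingers close. It gives the time, the measured TCP pose, the force and the opening at its end, in the units of the state.
- telemetry.read_state(): the state, without advancing time (a new reading comes with each control period).
- get_image(name): name is "side" or "top" or "wrist"; returns the picture (420x560x3 uint8, blue, green, red); there is no depth.
- camera_model(name): a dict with "camera_matrix" (3x3 intrinsics, pixels), "cam_to_world" (4x4, takes a point from camera to world coordinates); the wrist camera has in their place "tool_from_camera" (4x4, takes a point from camera to tool coordinates, whose origin is the TCP and whose axes are the flange's). Camera axes: x right, y down, z forward; pixel columns grow to the right and rows downward; lengths in mm; the calibration is good to about 2 mm. A picture is of the moment at which its call begins: read the wrist's pose just before it. camera_model takes no time and is no camera call.
- manip.close_job(): hands the job in, once; it reports no verdict.
The state is a dict: "t": time; "joint_positions": joint angles; "joint_velocities": joint speeds; "tau": joint torques, N m; "position": TCP position; "orientation": TCP orientation; "force": force on the tool from outside, world axes, zero at the start; "ft_torque": the same for the moment, N m; "finger_gap": opening from 0.0 (shut) to 1.0 (fully open).
Only numpy, scipy, OpenCV 4.12 (cv2) and the standard library are available. Lean on these libraries where they do the work, as an engineer would, in place of code of your own. Each camera call takes 0.05 s, during which the arm holds its last target.

TASK

First swing the mixer's hinged hold-down bar closed so that it lies in its fork and locks the cradle module. Then pick up the round flask, set it upright in the sprung ring cradle on top of the mixer and press it gently down on the springs, at least two thirds of the ring's travel, keeping your fingers on the flask and finishing while you still hold it pressed down. Leave the tube rack, the bottle and the tip box where they are, and never tip the flask over.

Things in the scene. Friction and masses are not known exactly. Their poses are not given: they have to be found in the camera images.
- mixer: Fixed cream mixer with a grey deck, 170 (x) x 230 (y) x 65 mm high to the deck, left or right of the robot's centre line (flask on the other side), turned up to 0.45 rad. Origin: centre of its underside; x to its rear (away from the robot at yaw 0), y to its left, z up. The ring cradle is on its left half (axis at y = +50 mm), the hold-down bar on its right (plane y = -68 mm).
- cradle_top (a point): Centre of the cradle ring's top rim, 126 mm above the bench when up; moves with the ring; z up. Steel ring with black lip, 76 mm outside; mouth 68 mm wide, 8 mm deep, then a seat of 50 mm bore on whose upper edge the flask's ball rests and centres itself. Seated, the flask's foot is 14.5 mm below this point, its flask_mid 46.5 mm above.
- cradle (a joint): How far the ring is pressed down, m: 0 = up, 0.018 = against its stop. Springs push it up: about 3 N to start it, about 11 N at full travel; the flask's own weight barely moves it.
- bar (a joint): Angle of the hold-down bar, rad: 0 = closed, lying level in its fork (its stop); larger = tip raised. It starts open by 0.6 to 1.1 and stays where it is left (stiff hinge; about 1 N at the tab moves it).
- bar_pivot (a point): Hinge of the bar, 90 mm above the bench, fixed; x, y, z as the mixer's, hinge axis along y. The steel bar (13 mm wide, 8 mm thick) runs from it along (-cos a, 0, sin a) at joint angle a. The fork that catches it: two steel prongs 66 mm from here towards -x, 16 mm apart inside, tops 101 mm above the bench.
- bar_tab (a point): Centre of the upper face of the black tab at the bar's free end (30 mm long, 24 mm wide, 10 mm thick), 103 mm along the bar from the pivot and 5 mm above its centre line; closed, it is 95 mm above the bench. Its z is the upper face's outward normal: push against it to close the bar.
- flask_mid (a point): On the axis of the amber glass flask, half-way up, 61 mm above its foot; z up along the axis. Loose, upright on the bench, 122 mm tall: ball of 64 mm diameter (centre 26.5 mm above the 36 mm flat foot), straight neck of 25 mm diameter 62 to 108 mm above the foot, fixed stopper of 32 mm diameter above. 0.1 to 0.2 kg.
- rack_mid (a point): Bystander: centre of the orange tube rack with capped tubes, 90 x 200 x 90 mm high, beyond the work; point 45 mm above the bench.
- reagent_mid (a point): Bystander: centre of an amber bottle with a black cap, 68 mm diameter, 150 mm tall, to the far left; point 75 mm above the bench.
- tipbox_mid (a point): Bystander: centre of a blue box with clear lid, 85 x 100 x 70 mm high, to the far right; point 35 mm above the bench.
Mind the look-alikes: they are no part of the job. What is shaped like the part that bears flask_mid but red or yellow is not meant.

How it is judged:
By the outcome, as a careful person would: the job done as asked, in the order asked, and still so for the second after the job is handed in, while the arm keeps its last pose, push and grip.
It also fails if it takes over 58 s, if anything falls off the work surface, if the arm or the gripper's body presses on something with over 40 N, if the wrist force passes 120 N, or if a joint passes its speed limit or range.

## Working session

There is one attempt and no reset: what is moved stays moved. The work goes in short steps, Python scripts to look and compute and a tool call to move; the robot and the scene stay as the last step left them, time stands still between calls to the robot, and variables do not carry over. Pictures are saved under pics/ and viewed, and the job is handed in when it is done.

Besides the shell and the picture viewer there is one more tool, called after ">>>" by a JSON object that holds its "fn" and its "kwargs". arm_command: Moves the arm, as the interface text tells. Its arguments: {"type":"object","properties":{"fingers":{"type":"array","items":{"type":"number"}},"offset":{"type":"array","items":{"type":"array","items":{"type":"number","minimum":-1,"maximum":1}}},"turn":{"type":"array","items":{"type":"number","minimum":-1,"maximum":1}}},"required":["fingers","offset","turn"]}

```bash
mkdir -p pics; python3 - <<'E'
from cell import telemetry, get_image, camera_model
import cv2
for n in ("side","top","wrist"):
    cv2.imwrite(f"pics/a_{n}.png",get_image(n))
    m=camera_model(n); print(n,{k:v.tolist() if hasattr(v,'tolist') else v for k,v in m.items()})
s=telemetry.read_state(); print(s)
E
```

```text
side {'camera_matrix': [[450.67315878047134, 0.0, 268.69264539291436], [0.0, 450.67315878047134, 213.8596034715866], [0.0, 0.0, 1.0]], 'cam_to_world': [[0.683625476283105, -0.3891687960257473, 0.6174170846166864, 2.4829474197257837], [-0.729557247004316, -0.34113890325499213, 0.5927651069601387, -619.0845704879304], [-0.02006069590471946, -0.8556704370760109, -0.5171321606649185, 641.2862450626561], [0.0, 0.0, 0.0, 1.0]]}
top {'camera_matrix': [[521.3041471769311, 0.0, 278.0184488852118], [0.0, 521.3041471769311, 214.90947039604077], [0.0, 0.0, 1.0]], 'cam_to_world': [[-0.026071601196632734, -0.9983403328314362, 0.05135028191802978, 536.8165030057686], [-0.9995675730529658, 0.0267335704974566, 0.012246759141152856, -8.523195846686274], [-0.013599209978804898, -0.051008784052111275, -0.9986056105577804, 1628.0233594942492], [0.0, 0.0, 0.0, 1.0]]}
wrist {'camera_matrix': [[314.47959638243475, 0.0, 285.915666007015], [0.0, 314.47959638243475, 207.20737284820007], [0.0, 0.0, 1.0]], 'tool_from_camera': [[0.0016100953718939054, -0.9528023744029305, -0.3035869610589847, 78.63993035839664], 
[... 199 characters left out ...]
't': 0.15, 'joint_positions': array([ 9.23609971e-01,  3.13289191e-01,  1.49823521e+00,  2.05807941e-06,
        1.33099005e+00, -2.23393510e-01]), 'joint_velocities': array([-9.47038455e-04,  9.39638674e-05, -4.21551352e-04,  2.40296498e-04,
        3.79450391e-04,  3.89651539e-04]), 'tau': array([ 1.78696861e-03, -4.02302849e+01, -2.52318352e+01,  6.95273560e-02,
        3.43754422e-02, -7.76650313e-05]), 'position': array([215.80019041, 478.42289977, 257.31934435]), 'orientation': array([-6.60640374e-01, -3.07094505e+00,  1.31144583e-03]), 'force': array([ 0.31705152,  0.35920065, -0.52850458]), 'ft_torque': array([-0.05076464,  0.03924693,  0.01608912]), 'finger_gap': 0.9987854299658325}
```

View pics/a_side.png

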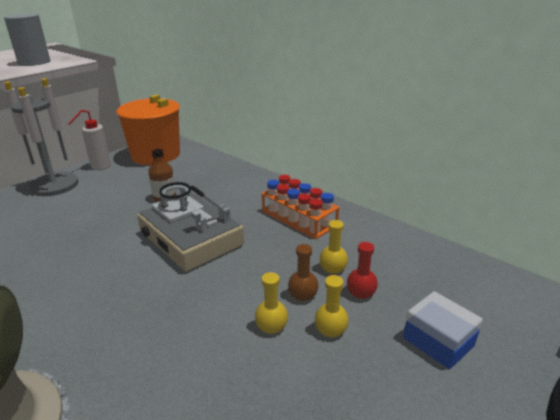

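View pics/a_top.png

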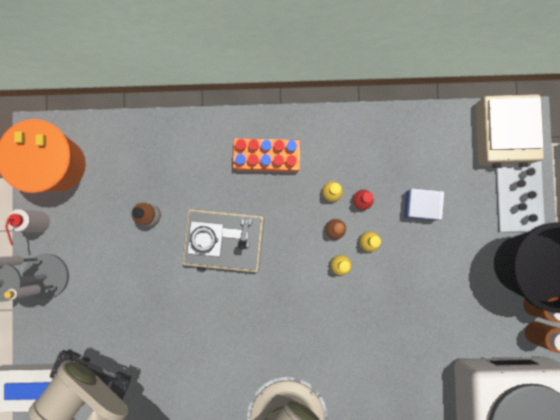

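View pics/a_wrist.png

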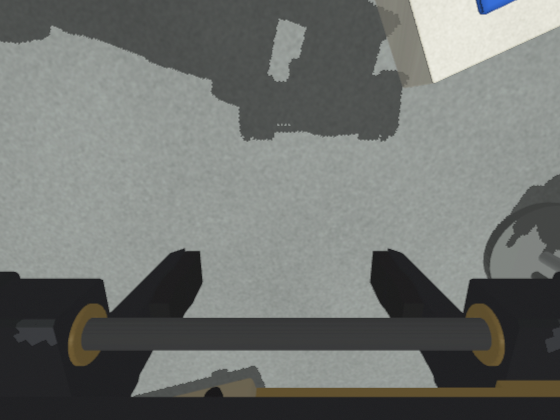

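```bash
python3 - <<'E'
import cv2,numpy as np
t=cv2.imread("pics/a_top.png"); s=cv2.imread("pics/a_side.png")
r=lambda im,x0,y0,x1,y1,w,h:cv2.resize(im[y0:y1,x0:x1],(w,h),interpolation=cv2.INTER_CUBIC)
cv2.imwrite("pics/b1.png",np.hstack([r(t,175,200,275,280,400,320),r(t,310,170,410,290,400,480)[:320]]) )
cv2.imwrite("pics/b1.png",r(t,175,200,275,280,800,600)) if 0 else cv2.imwrite("pics/b1.png",r(t,178,200,268,275,720,600))
cv2.imwrite("pics/b2.png",r(s,130,170,250,270,720,600))
cv2.imwrite("pics/b3.png",np.hstack([r(t,310,170,390,290,400,600),r(s,250,215,390,365,400,428).copy() if 0 else r(s,250,215,350,365,400,600)]))
E
```

```text
(no output)
```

View pics/b1.png

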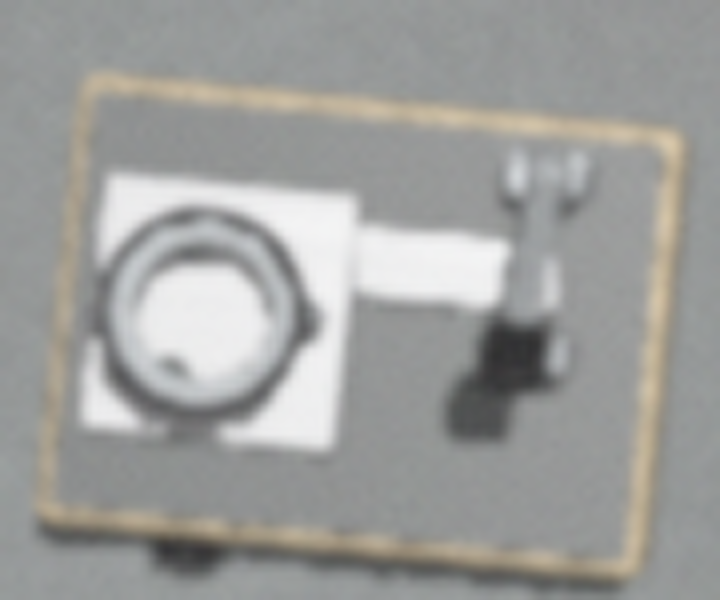

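View pics/b2.png

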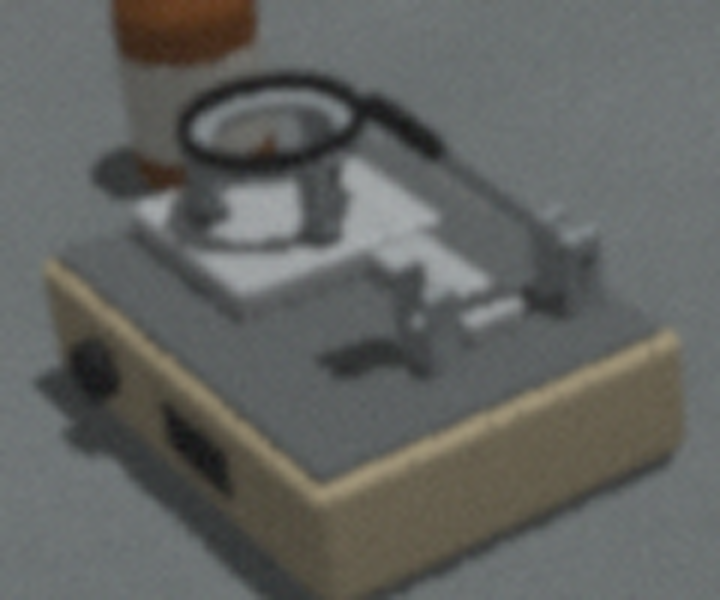

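View pics/b3.png

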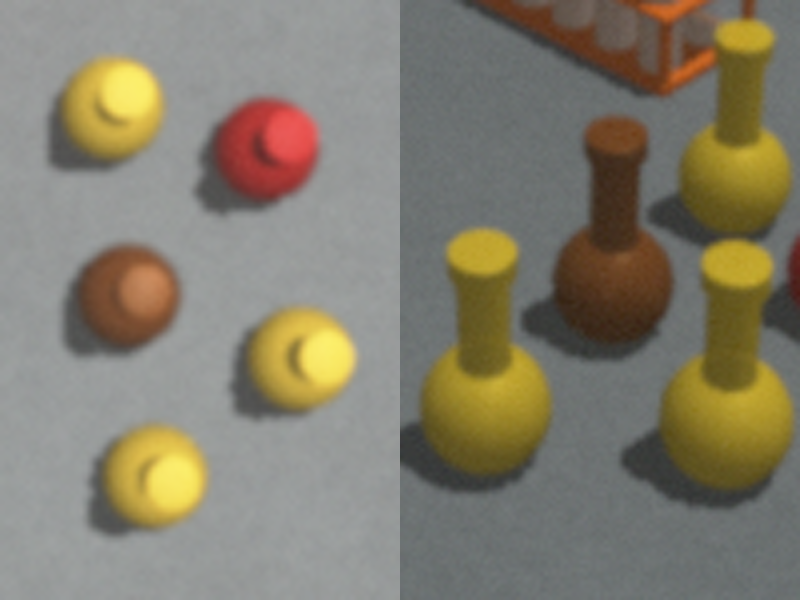

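```bash
cat > h.py <<'E'
import numpy as np,cv2
from cell import camera_model
def ray(n,u,v):
    m=camera_model(n);K=m['camera_matrix'];T=np.array(m['cam_to_world'])
    d=T[:3,:3]@np.linalg.solve(np.array(K),[u,v,1.]);return T[:3,3],d/np.linalg.norm(d)
def plane(n,u,v,z):
    o,d=ray(n,u,v);return o+d*(z-o[2])/d[2]
def proj(n,p):
    m=camera_model(n);T=np.linalg.inv(np.array(m['cam_to_world']));q=T[:3,:3]@p+T[:3,3];q=np.array(m['camera_matrix'])@q;return q[:2]/q[2]
def tri(a,b):
    (o1,d1),(o2,d2)=a,b
    A=np.stack([d1,-d2],1);s=np.linalg.lstsq(A,o2-o1,rcond=None)[0]
    p,q=o1+s[0]*d1,o2+s[1]*d2;return (p+q)/2,np.linalg.norm(p-q)
E
python3 - <<'E'
from h import *
np.set_printoptions(precision=1,suppress=True)
c=[(90,75),(683,132),(633,578),(38,518)]
P=np.array([plane('top',178+x/8-.4,200+y/8-.4,65) for x,y in c]);print(P)
ctr=P.mean(0);xd=(P[0]+P[1]-P[2]-P[3])/2;yd=(P[0]+P[3]-P[1]-P[2])/2
print(ctr,np.linalg.norm(xd),np.linalg.norm(yd),np.arctan2(xd[1],xd[0]),np.arctan2(-yd[0],yd[1]))
sc=[(46,265),(322,490),(680,335)]
for x,y in sc: print('side',plane('side',130+x/6-.4,170+y/6-.4,65))
# ring centre
print('ring top',plane('top',178+204/8-.4,200+313/8-.4,126), 'side',plane('side',130+272/6-.4,170+120/6-.4,126))
print('tab',tri(ray('top',178+515/8-.4,200+355/8-.4),ray('side',130+405/6-.4,170+125/6-.4)))
for n,b in(('top',(312,385,180,280)),('side',(250,385,220,345))):
    im=cv2.imread(f'pics/a_{n}.png');h=cv2.cvtColor(im,cv2.COLOR_BGR2HSV)
    for nm,lo,hi in(('amber',(5,100,30),(17,255,190)),('yel',(21,100,80),(35,255,255)),('red',(0,200,60),(4,255,255))):
        m=cv2.inRange(h,lo,hi);M=np.zeros_like(m);M[b[2]:b[3],b[0]:b[1]]=m[b[2]:b[3],b[0]:b[1]]
        for q in cv2.findContours(M,0,2)[0]:
            if cv2.contourArea(q)>60:
                # ball: largest inscribed circle
                mm=np.zeros_like(m);cv2.drawContours(mm,[q],-1,255,-1);d=cv2.distanceTransform(mm,2,5)
                ys,xs=np.where(d>d.max()-.3);u,v=xs.mean(),ys.mean()
                print(n,nm,cv2.boundingRect(q),u,v,d.max(),plane(n,u,v,28))
E
```

```text
[[642.3 278.6  65. ]
 [614.8  55.9  65. ]
 [448.6  78.7  65. ]
 [476.6 301.   65. ]]
[545.6 178.6  65. ] 167.45148405288103 224.2363040228471 -0.13527862968600715 -0.12395115815332769
side [473.9 289.2  65. ]
side [451.7  74.   65. ]
side [611.3  51.2  65. ]
ring top [551.1 227.7 126. ] side [550.  222.9 126. ]
tab (array([533.8, 111.8, 169.3]), np.float64(1.606195291975943))
top amber (326, 220, 19, 19) 335.0 229.0 9.196899 [ 571.2 -162.4   28. ]
top yel (331, 255, 20, 20) 340.5 265.0 9.7876 [ 460.9 -175.6   28. ]
top yel (360, 232, 21, 20) 369.5 241.0 9.7876 [ 531.7 -266.5   28. ]
top yel (322, 182, 21, 20) 332.0 191.0 9.7876 [ 688.3 -156.8   28. ]
side amber (289, 244, 29, 57) 303.0 285.0 14.181398 [ 572.9 -165.6   28. ]
side amber (279, 220, 51, 19) 319.0 229.5 4.0 [762.3 -61.2  28. ]
side yel (315, 274, 33, 63) 331.5 319.0 15.981398 [ 532.5 -268.4   28. ]
side yel (256, 272, 32, 61) 271.0 315.5 16.0 [ 462.9 -176.9   28. ]
side yel (320, 220, 28, 53) 333.5 258.5 13.181398 [ 689.2 -158.6   28. ]
```

>>> {"fn": "arm_command", "kwargs": {"fingers": [0, 0, 0, 0, 0], "offset": [[0.63, -0.6, 0.08], [0.63, -0.6, 0.08], [0.63, -0.6, 0.08], [0.63, -0.6, 0.08], [0.63, -0.6, 0.08]], "turn": [0.185, 0.185, 0.185, 0.185, 0.185]}}

```text
t: 0.65
position: [388.9, 313.6, 279.7]
orientation: [-0.209, -3.135, 0.0]
force: [0.9, 1.2, -0.7]
finger_gap: 0.566
```

>>> {"fn": "arm_command", "kwargs": {"fingers": [0, 0, 0, 0, 0], "offset": [[0.28, -0.27, 0.04], [0.28, -0.27, 0.04], [0.28, -0.27, 0.04], [0.28, -0.27, 0.04], [0.28, -0.27, 0.04]], "turn": [0, 0, 0, 0, 0]}}

```text
t: 1.15
position: [530.7, 176.4, 299.0]
orientation: [0.217, 3.134, -0.001]
force: [-0.5, 0.6, 0.4]
finger_gap: 0.118
```

```bash
cat >> h.py <<'E'
from scipy.spatial.transform import Rotation as Ro
def wray(st,u,v):
    m=camera_model('wrist');T=np.array(m['tool_from_camera']);R=Ro.from_rotvec(st['orientation']).as_matrix()
    d=R@T[:3,:3]@np.linalg.solve(np.array(m['camera_matrix']),[u,v,1.]);o=R@T[:3,3]+st['position'];return o,d/np.linalg.norm(d)
def wplane(st,u,v,z):
    o,d=wray(st,u,v);return o+d*(z-o[2])/d[2]
def wproj(st,p):
    m=camera_model('wrist');T=np.array(m['tool_from_camera']);R=Ro.from_rotvec(st['orientation']).as_matrix()
    q=R.T@(np.array(p)-st['position']);q=T[:3,:3].T@(q-T[:3,3]);q=np.array(m['camera_matrix'])@q;return q[:2]/q[2]
E
python3 - <<'E'
from cell import telemetry, get_image
import cv2,pickle
s=telemetry.read_state(); cv2.imwrite("pics/c_wrist.png",get_image('wrist'));pickle.dump(s,open('c.pkl','wb'))
print(s['position'],s['orientation'],s['finger_gap'])
E
```

```text
[530.7175722  176.44127546 298.99800378] [ 2.17081940e-01  3.13391355e+00 -1.29056837e-03] 0.11756094557441474
```

View pics/c_wrist.png

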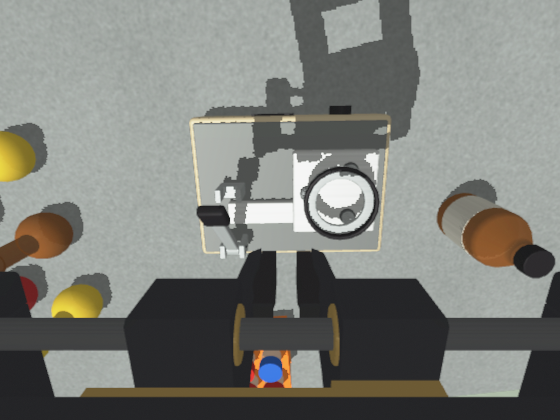

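```bash
python3 - <<'E'
import cv2
im=cv2.imread('pics/c_wrist.png');cv2.imwrite('pics/d.png',cv2.resize(im[105:265,185:395],(788,600),interpolation=cv2.INTER_CUBIC))
E
```

```text
(no output)
```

View pics/d.png

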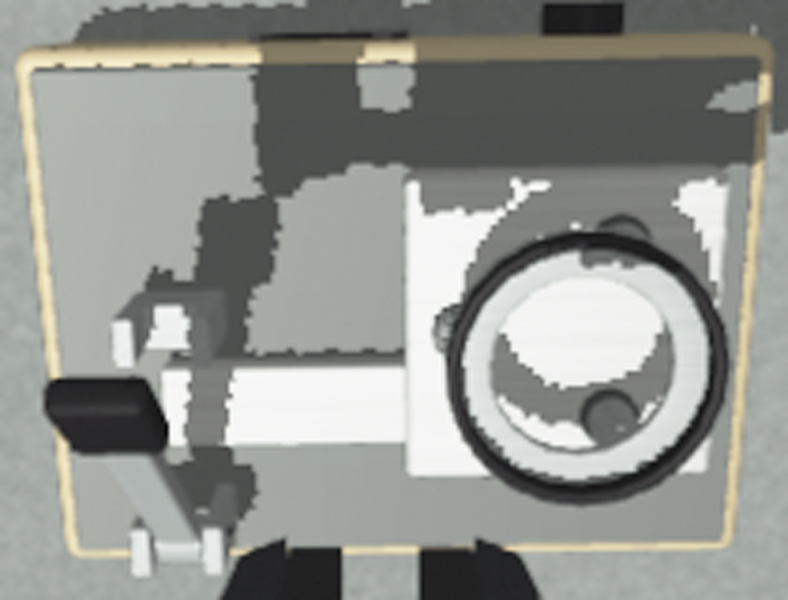

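```bash
python3 - <<'E'
from h import *;import pickle
np.set_printoptions(precision=1,suppress=True)
s=pickle.load(open('c.pkl','rb'));k=3.752
f=lambda x,y,z:wplane(s,185+x/k-.4,105+y/k-.4,z)
c=[f(20,52,65),f(770,42,65),f(730,548,65),f(72,552,65)]
print(np.array(c),np.mean(c,0))
C=np.mean(c,0);yw=np.arctan2(*( (c[1]+c[2]-c[0]-c[3])[:2]*[-1,1]));print('yaw',yw)
print('ring',f(587,367,126),'pivot',f(178,550,92))
t=(185+105/k-.4,105+410/k-.4)
print('tab tri side',tri(wray(s,*t),ray('side',130+405/6-.4,170+125/6-.4)),'top',tri(wray(s,*t),ray('top',178+515/8-.4,200+355/8-.4)))
# predicted
for yaw in(-.13,):
  R=np.array([[np.cos(yaw),-np.sin(yaw)],[np.sin(yaw),np.cos(yaw)]])
  r=f(587,367,126)[:2]; print('mixer ctr from ring x?',r-R@[0,50])
  print('pivot local',R.T@(f(178,550,92)[:2]-r)+[0,50])
print('flask top', )
E
```

```text
[[450.7  81.   65. ]
 [477.9 300.1  65. ]
 [640.1 280.7  65. ]
 [611.5  61.4  65. ]] [545.  180.8  65. ]
yaw -0.12693148875021507
ring [550.4 229.9 126. ] pivot [603.4 103.7  92. ]
tab tri side (array([533.3, 112.2, 168.5]), np.float64(3.1403607459573895)) top (array([532.9, 112.4, 165.7]), np.float64(0.6595812458603719))
mixer ctr from ring x? [543.9 180.3]
pivot local [ 68.9 -68.3]
flask top
```

>>> {"fn": "arm_command", "kwargs": {"fingers": [0, 0, 0, 0, 0], "offset": [[0.033, -0.13, 0], [0.033, -0.13, -0.07], [0.033, -0.13, -0.14], [0.033, -0.13, -0.16], [0.033, -0.13, -0.16]], "turn": [0, 0, 0, 0, 0]}}

```text
t: 1.7
position: [543.6, 116.1, 219.0]
orientation: [-0.207, -3.132, 0.0]
force: [0.4, 0.4, 0.8]
finger_gap: 0.005
```

```bash
python3 - <<'E'
from cell import telemetry, get_image
import cv2
a=get_image('side');b=get_image('wrist');s=telemetry.read_state();print(s['position'],s['orientation'])
cv2.imwrite('pics/e1.png',cv2.resize(a[130:280,110:270],(640,600),interpolation=cv2.INTER_CUBIC));cv2.imwrite('pics/e2.png',b)
E
```

```text
[544.6879027  116.00931136 221.20482494] [2.06957562e-01 3.13251643e+00 3.12201298e-04]
```

View pics/e1.png

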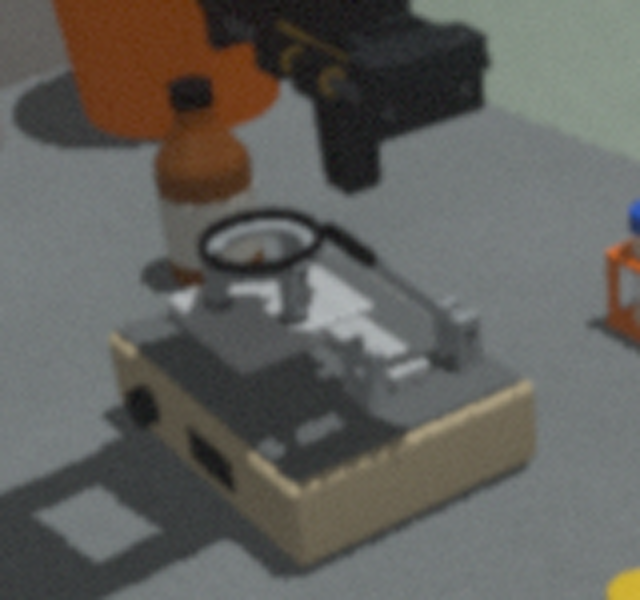

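View pics/e2.png

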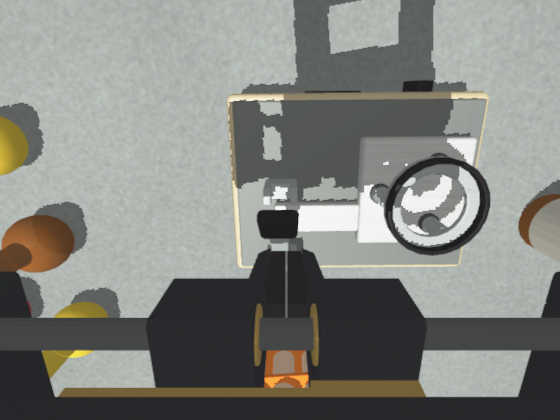

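>>> {"fn": "arm_command", "kwargs": {"fingers": [0, 0, 0, 0, 0], "offset": [[0.004, -0.008, -0.024], [0.004, -0.008, -0.042], [-0.001, -0.008, -0.062], [-0.014, -0.007, -0.084], [-0.026, -0.006, -0.1]], "turn": [0, 0, 0, 0, 0]}}

```text
t: 2.3
position: [530.7, 112.2, 168.4]
orientation: [-0.209, -3.134, -0.0]
force: [1.3, 0.2, -0.4]
finger_gap: 0.001
```

```bash
python3 - <<'E'
from cell import telemetry, get_image
import cv2
a=get_image('side');s=telemetry.read_state();print(s['position'],s['force'])
cv2.imwrite('pics/f1.png',cv2.resize(a[130:280,110:270],(640,600),interpolation=cv2.INTER_CUBIC))
E
```

```text
[529.63971875 112.37710875 167.41770382] [ 0.08084329  0.05146256 -1.08928136]
```

View pics/f1.png

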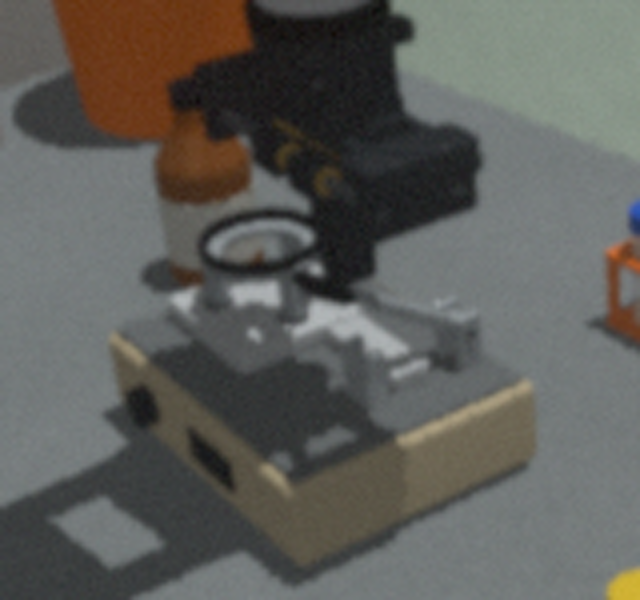

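>>> {"fn": "arm_command", "kwargs": {"fingers": [0, 0, 0, 0, 0], "offset": [[-0.018, 0.004, -0.028], [-0.032, 0.006, -0.062], [-0.038, 0.007, -0.086], [-0.046, 0.008, -0.104], [-0.05, 0.009, -0.11]], "turn": [0, 0, 0, 0, 0]}}

```text
t: 2.85
position: [506.2, 116.6, 114.2]
orientation: [0.209, 3.135, -0.0]
force: [1.0, -3.1, 11.6]
finger_gap: 0.002
```

```bash
python3 - <<'E'
from cell import telemetry, get_image
import cv2
a=get_image('side');s=telemetry.read_state();print(s['position'],s['force'])
cv2.imwrite('pics/g1.png',cv2.resize(a[130:280,110:270],(640,600),interpolation=cv2.INTER_CUBIC))
E
```

```text
[506.33601676 116.62032598 114.54557926] [0.53560667 0.50045827 0.2103901 ]
```

View pics/g1.png

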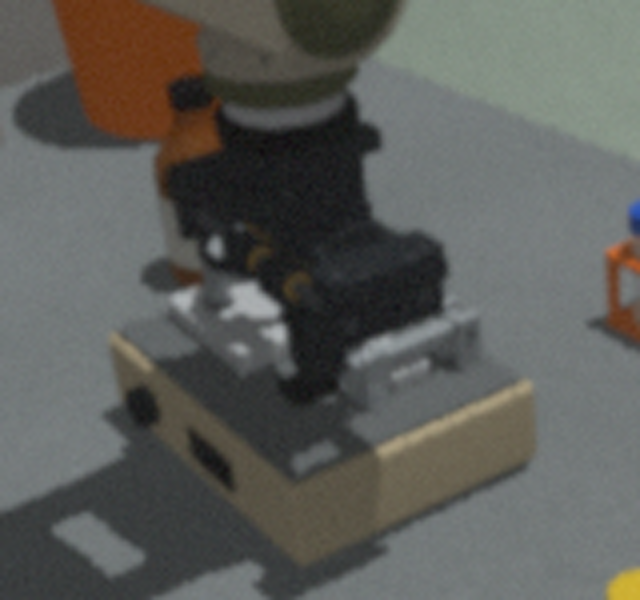

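>>> {"fn": "arm_command", "kwargs": {"fingers": [0, 0, 0], "offset": [[0, 0, -0.004], [0, 0, -0.007], [0, 0, -0.007]], "turn": [0, 0, 0]}}

```text
t: 3.2
position: [506.6, 116.7, 113.8]
orientation: [0.208, 3.133, -0.0]
force: [-11.1, -0.4, 26.2]
finger_gap: 0.001
```

>>> {"fn": "arm_command", "kwargs": {"fingers": [0, 0, 0.6, 1, 1], "offset": [[0, 0, 0.1], [0, 0, 0.2], [0.1, -0.55, 0.31], [0.1, -0.55, 0.31], [0.1, -0.55, 0.31]], "turn": [0, 0, 0, 0, 0]}}

```text
t: 3.7
position: [532.8, -29.7, 241.2]
orientation: [0.208, 3.133, -0.0]
force: [0.3, 1.4, -0.7]
finger_gap: 0.256
```

```bash
python3 - <<'E'
from cell import telemetry, get_image
import cv2
a=get_image('side');s=telemetry.read_state();print(s['position'],s['force'])
cv2.imwrite('pics/i1.png',cv2.resize(a[130:280,110:270],(640,600),interpolation=cv2.INTER_CUBIC))
E
```

```text
[534.30110748 -36.23050106 242.33326033] [-0.78114988 -5.43357426  0.5317379 ]
```

View pics/i1.png

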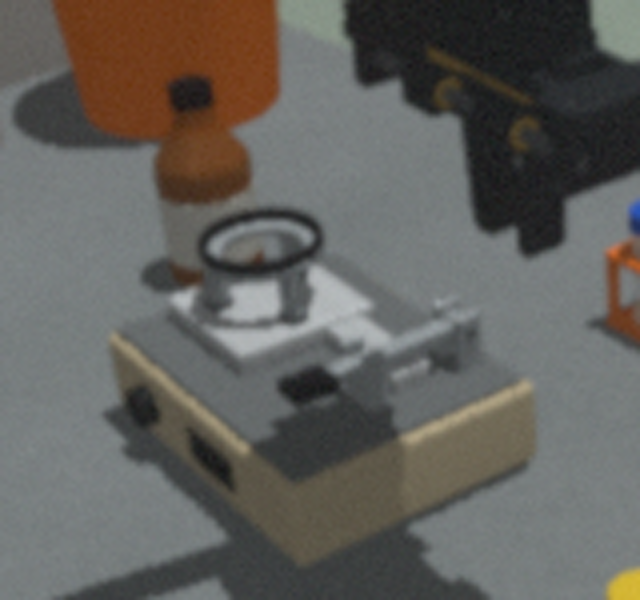

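The bar lies level between the fork's prongs (crop 360,370), tab at (308,385). Next, the flask.

>>> {"fn": "arm_command", "kwargs": {"fingers": [1, 1, 1, 1, 1], "offset": [[0.03, -0.26, 0.04], [0.03, -0.26, 0.04], [0.03, -0.26, 0.04], [0.03, -0.26, 0.04], [0.03, -0.26, 0.04]], "turn": [0, 0, 0, 0, 0]}}

```text
t: 4.25
position: [547.6, -158.1, 259.9]
orientation: [-0.211, -3.134, -0.001]
force: [-0.4, 0.9, 0.8]
finger_gap: 0.754
```

```bash
python3 - <<'E'
from cell import telemetry, get_image
import cv2,pickle
s=telemetry.read_state();b=get_image('wrist');print(s['position'],s['orientation'],s['finger_gap']);pickle.dump(s,open('j.pkl','wb'))
cv2.imwrite('pics/j.png',b)
E
```

```text
[ 547.61753423 -158.09170448  259.93327479] [-2.10592599e-01 -3.13440183e+00 -6.40189353e-04] 0.7539794342065597
```

View pics/j.png

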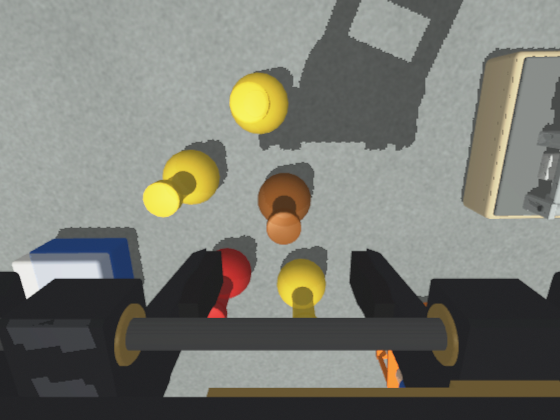

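```bash
python3 - <<'E'
from h import *;import pickle
np.set_printoptions(precision=1,suppress=True)
s=pickle.load(open('j.pkl','rb'));im=cv2.imread('pics/j.png')
h=cv2.cvtColor(im,cv2.COLOR_BGR2HSV);m=cv2.inRange(h,(5,100,40),(17,255,255));m[:,:240]=0;m[:,330:]=0;m[:165]=0;m[250:]=0
m2=m.copy();d=cv2.distanceTransform(m,2,5);ys,xs=np.where(d>d.max()-.4);print('ball',xs.mean(),ys.mean(),d.max(),wplane(s,xs.mean(),ys.mean(),27))
t=(h[:,:,2]>150)&(m>0);ys,xs=np.where(t);print('stopper',xs.mean(),ys.mean(),len(xs),xs.min(),xs.max(),ys.min(),ys.max(),wplane(s,xs.mean(),ys.mean(),122))
x0,x1,y0,y1=255,315,165,250
cv2.imwrite('pics/k.png',cv2.resize(im[y0:y1,x0:x1],None,fx=7,fy=7,interpolation=cv2.INTER_CUBIC))
E
```

```text
ball 284.0 199.0 25.968996 [ 573.2 -162.8   27. ]
stopper 281.6027397260274 225.94204425711274 949 263 300 200 243 [ 570.7 -164.2  122. ]
```

View pics/k.png

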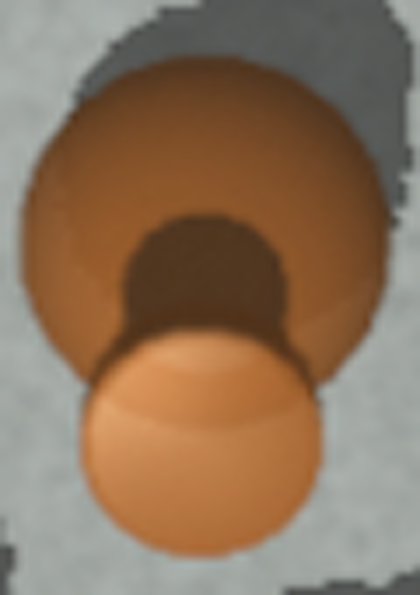

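```bash
python3 - <<'E'
from h import *;import pickle
s=pickle.load(open('j.pkl','rb'))
print(wplane(s,255+202/7-.4,165+443/7-.4,121))
E
```

```text
[ 573.18805375 -162.87155974  121.        ]
```

>>> {"fn": "arm_command", "kwargs": {"fingers": [1, 1, 1, 1, 1], "offset": [[0.05, -0.01, 0], [0.05, -0.01, -0.08], [0.05, -0.01, -0.16], [0.05, -0.01, -0.16], [0.05, -0.01, -0.16]], "turn": [0, 0, 0, 0, 0]}}

```text
t: 4.8
position: [573.0, -162.2, 181.2]
orientation: [0.207, 3.135, -0.0]
force: [0.3, 0.4, 1.6]
finger_gap: 0.994
```

>>> {"fn": "arm_command", "kwargs": {"fingers": [1, 1, 1, 1, 1], "offset": [[0, -0.001, -0.05], [0, -0.001, -0.1], [0, -0.001, -0.15], [0, -0.001, -0.188], [0, -0.001, -0.188]], "turn": [0, 0, 0, 0, 0]}}

```text
t: 5.3
position: [572.8, -163.3, 86.3]
orientation: [-0.208, -3.134, -0.0]
force: [-0.4, 0.6, -0.6]
finger_gap: 0.998
```

```bash
python3 - <<'E'
from cell import telemetry, get_image
import cv2
a=get_image('side');b=get_image('wrist');s=telemetry.read_state();print(s['position'],s['force'])
cv2.imwrite('pics/l1.png',cv2.resize(a[190:340,230:390],(640,600),interpolation=cv2.INTER_CUBIC));cv2.imwrite('pics/l2.png',b)
E
```

```text
[ 573.78580618 -163.85661858   88.401392  ] [ 0.92641914 -0.42427656  0.33456705]
```

View pics/l1.png

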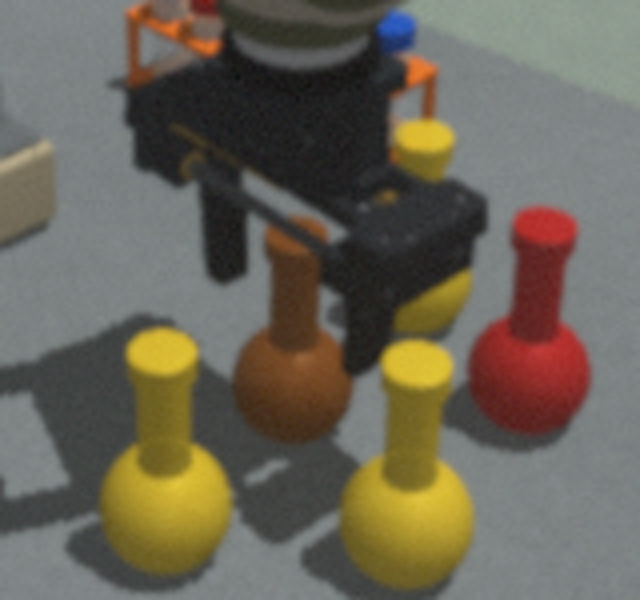

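View pics/l2.png

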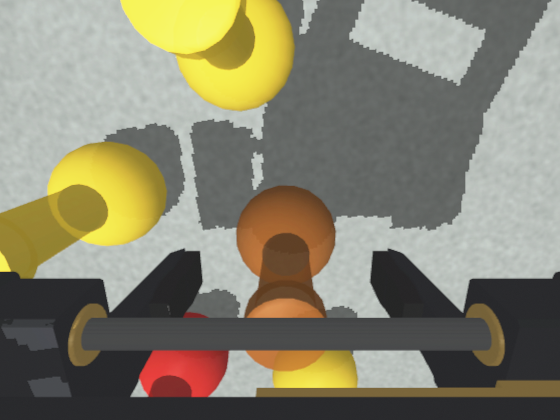

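Fingers straddle the amber flask (wrist 285,290), which is centred between them; yellow and red are clear. Closing.

>>> {"fn": "arm_command", "kwargs": {"fingers": [0, 0, 0, 0, 0], "offset": [[0, 0, 0], [0, 0, 0], [0, 0, 0], [0, 0, 0], [0, 0, 0]], "turn": [0, 0, 0, 0, 0]}}

```text
t: 5.9
position: [572.8, -163.7, 86.2]
orientation: [0.209, 3.134, -0.0]
force: [0.6, 0.3, -0.4]
finger_gap: 0.569
```

>>> {"fn": "arm_command", "kwargs": {"fingers": [0, 0, 0, 0, 0], "offset": [[0, 0, 0], [0, 0, 0], [0, 0, 0], [0, 0, 0], [0, 0, 0]], "turn": [0, 0, 0, 0, 0]}}

```text
t: 6.4
position: [572.7, -163.6, 86.0]
orientation: [-0.209, -3.135, 0.0]
force: [-0.2, -0.0, -1.1]
finger_gap: 0.331
```

>>> {"fn": "arm_command", "kwargs": {"fingers": [0, 0, 0, 0], "offset": [[0, 0, 0], [0, 0, 0], [0, 0, 0], [0, 0, 0]], "turn": [0, 0, 0, 0]}}

```text
t: 6.8
position: [572.7, -163.6, 86.0]
orientation: [-0.209, -3.135, -0.0]
force: [0.5, -0.1, 0.3]
finger_gap: 0.332
```

>>> {"fn": "arm_command", "kwargs": {"fingers": [0, 0, 0, 0, 0], "offset": [[0, 0, 0.03], [0, 0, 0.08], [0, 0, 0.16], [0, 0, 0.24], [0, 0, 0.3]], "turn": [0, 0, 0, 0, 0]}}

```text
t: 7.3
position: [572.8, -163.7, 238.5]
orientation: [0.209, 3.133, -0.001]
force: [-0.9, 0.5, -0.6]
finger_gap: 0.335
```

>>> {"fn": "arm_command", "kwargs": {"fingers": [0, 0, 0], "offset": [[0, 0, 0], [0, 0, 0], [0, 0, 0]], "turn": [0, 0, 0]}}

```text
t: 7.6
position: [572.2, -163.4, 234.1]
orientation: [-0.209, -3.132, -0.002]
force: [0.2, -0.2, -1.1]
finger_gap: 0.331
```

```bash
python3 - <<'E'
from cell import telemetry, get_image
import cv2,pickle
s=telemetry.read_state();pickle.dump(s,open('m.pkl','wb'))
b=get_image('wrist');a=get_image('side');print(s['position'],s['force'])
cv2.imwrite('pics/m1.png',a);cv2.imwrite('pics/m2.png',b)
E
```

```text
[ 572.15534777 -163.39807717  234.10943058] [ 0.1582584  -0.1677112  -1.12334911]
```

View pics/m1.png

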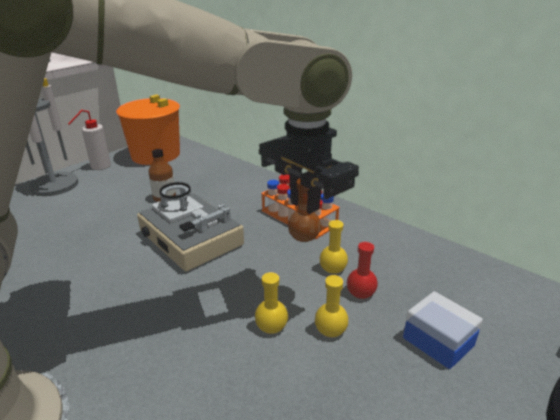

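View pics/m2.png

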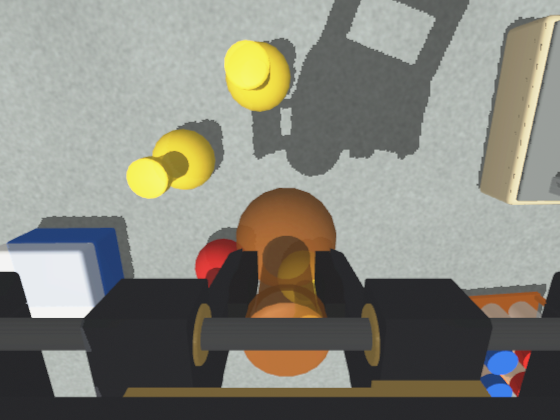

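>>> {"fn": "arm_command", "kwargs": {"fingers": [0, 0, 0, 0, 0], "offset": [[-0.01, 0.05, 0.02], [-0.02, 0.12, 0.02], [-0.03, 0.2, 0.02], [-0.04, 0.29, 0.02], [-0.04, 0.38, 0.02]], "turn": [0, 0, 0, 0, 0]}}

```text
t: 8.2
position: [551.9, 27.9, 245.2]
orientation: [-0.21, -3.133, -0.0]
force: [0.8, 0.8, -0.7]
finger_gap: 0.337
```

>>> {"fn": "arm_command", "kwargs": {"fingers": [0, 0, 0, 0, 0], "offset": [[0, 0.1, 0], [0, 0.2, 0], [0, 0.28, 0], [0, 0.34, 0], [0, 0.37, 0]], "turn": [0, 0, 0, 0, 0]}}

```text
t: 8.7
position: [552.1, 213.6, 245.0]
orientation: [-0.205, -3.133, 0.0]
force: [0.5, -0.4, -0.9]
finger_gap: 0.333
```

>>> {"fn": "arm_command", "kwargs": {"fingers": [0, 0], "offset": [[0, 0.01, 0], [0, 0.01, 0]], "turn": [0, 0]}}

```text
t: 8.9
position: [552.8, 215.8, 245.6]
orientation: [-0.209, -3.134, 0.001]
force: [-0.0, -0.0, -2.2]
finger_gap: 0.334
```

>>> {"fn": "arm_command", "kwargs": {"fingers": [0, 0, 0], "offset": [[-0.003, 0.02, 0], [-0.003, 0.026, 0], [-0.003, 0.026, 0]], "turn": [0, 0, 0]}}

```text
t: 9.2
position: [551.3, 229.2, 246.0]
orientation: [0.209, 3.135, -0.0]
force: [-0.7, 0.4, -1.3]
finger_gap: 0.33
```

```bash
python3 - <<'E'
from cell import telemetry, get_image
import cv2,pickle
s=telemetry.read_state();pickle.dump(s,open('n.pkl','wb'))
b=get_image('wrist');a=get_image('side');t=get_image('top');print(s['position'],s['force'],telemetry.read_state()['position'])
cv2.imwrite('pics/n1.png',cv2.resize(a[130:280,110:270],(640,600),interpolation=cv2.INTER_CUBIC));cv2.imwrite('pics/n2.png',b);cv2.imwrite('pics/n3.png',t);cv2.imwrite('pics/n_side.png',a)
E
```

```text
[551.27902732 229.22566852 246.02545616] [-0.70829756  0.35993181 -1.27687921] [551.28879092 229.02092531 246.02049811]
```

View pics/n1.png

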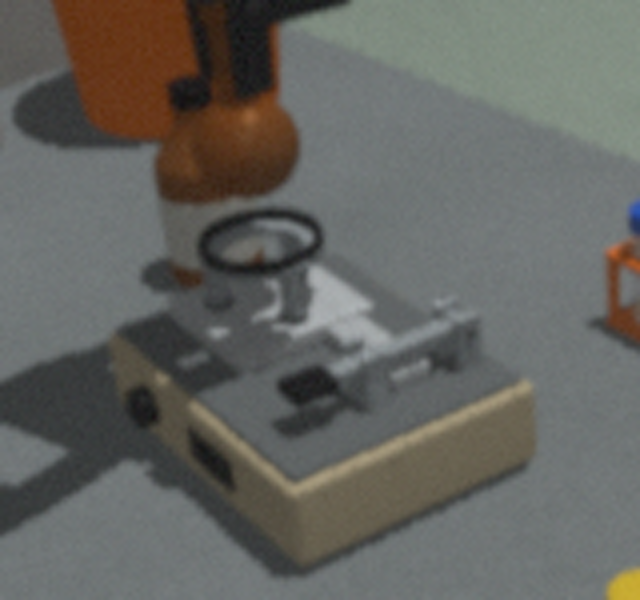

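View pics/n2.png

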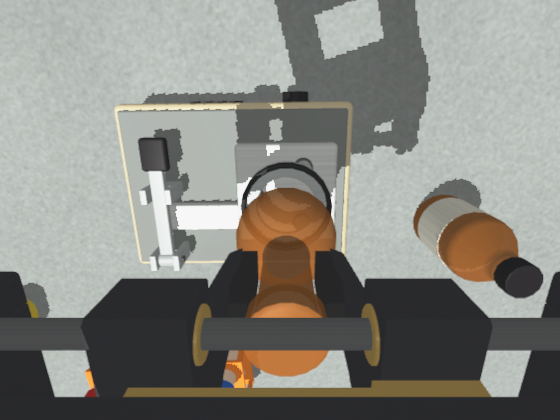

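```bash
python3 - <<'E'
from h import *
for p in([551.3,229.2,186.5],[550.8,229.3,126]):
    q=proj('side',np.array(p));print((q-[110,130]+.5)*4)
import pickle;s=pickle.load(open('n.pkl','rb'));print(wproj(s,[550.8,229.3,126]),wproj(s,[551.3,229.2,186.5]))
E
```

```text
[244.10754616 146.90495003]
[256.40760391 236.73652889]
[284.95658025 206.29781666] [284.6963275  235.47128303]
```

>>> {"fn": "arm_command", "kwargs": {"fingers": [0, 0, 0, 0, 0], "offset": [[0.002, 0, -0.03], [0.002, 0, -0.06], [0.002, 0, -0.08], [0.002, 0, -0.09], [0.002, 0, -0.09]], "turn": [0, 0, 0, 0, 0]}}

```text
t: 9.85
position: [552.1, 229.2, 200.7]
orientation: [-0.209, -3.134, 0.0]
force: [-0.1, -0.2, -1.2]
finger_gap: 0.335
```

>>> {"fn": "arm_command", "kwargs": {"fingers": [0, 0, 0], "offset": [[0, 0, -0.004], [0, 0, -0.006], [0, 0, -0.006]], "turn": [0, 0, 0]}}

```text
t: 10.15
position: [552.3, 229.4, 198.2]
orientation: [0.209, 3.134, 0.0]
force: [0.3, 0.3, -0.4]
finger_gap: 0.334
```

```bash
python3 - <<'E'
from cell import telemetry, get_image
import cv2,pickle
b=get_image('wrist');a=get_image('side');s=telemetry.read_state();print(s['position'],s['force'],s['finger_gap'])
cv2.imwrite('pics/o1.png',cv2.resize(a[130:280,110:270],(640,600),interpolation=cv2.INTER_CUBIC));cv2.imwrite('pics/o2.png',b)
E
```

```text
[552.2766861  229.36827104 198.23110727] [-0.17980316 -0.41681222 -1.04027836] 0.3275792517391827
```

View pics/o1.png

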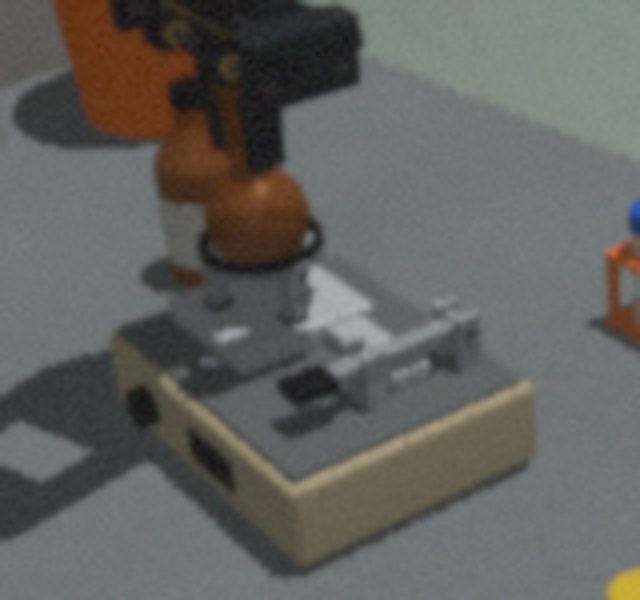

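View pics/o2.png

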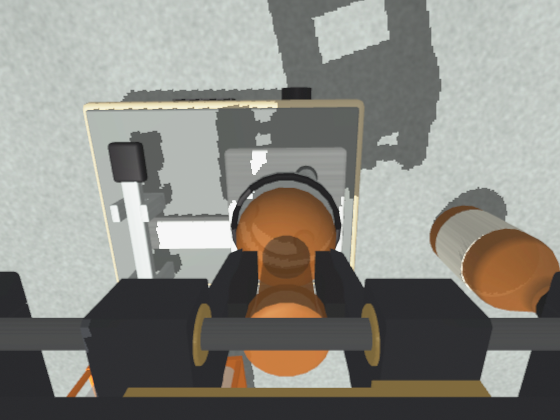

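>>> {"fn": "arm_command", "kwargs": {"fingers": [0, 0, 0, 0, 0], "offset": [[0.001, 0, -0.004], [0.001, 0, -0.008], [0.001, 0, -0.012], [0.001, 0, -0.016], [0.001, 0, -0.016]], "turn": [0, 0, 0, 0, 0]}}

```text
t: 10.75
position: [552.7, 229.4, 190.1]
orientation: [0.209, 3.134, 0.0]
force: [-0.9, -0.3, 4.2]
finger_gap: 0.335
```

>>> {"fn": "arm_command", "kwargs": {"fingers": [0, 0, 0, 0, 0], "offset": [[0, 0, -0.004], [0, 0, -0.008], [0, 0, -0.012], [0, 0, -0.016], [0, 0, -0.016]], "turn": [0, 0, 0, 0, 0]}}

```text
t: 11.25
position: [552.9, 229.4, 182.5]
orientation: [0.209, 3.134, 0.0]
force: [-1.3, -0.4, 8.0]
finger_gap: 0.33
```

```bash
python3 - <<'E'
from cell import telemetry, get_image
import cv2,pickle
b=get_image('wrist');a=get_image('side');s=telemetry.read_state();print(s['position'],s['force'],s['ft_torque'],s['finger_gap'])
cv2.imwrite('pics/p1.png',cv2.resize(a[130:280,110:270],(640,600),interpolation=cv2.INTER_CUBIC));cv2.imwrite('pics/p2.png',b)
E
```

```text
[552.98834609 229.41505555 182.6887248 ] [-0.74553664 -0.27322548  7.29414546] [-0.06625809  0.12490564 -0.10092608] 0.3340659233774623
```

View pics/p1.png

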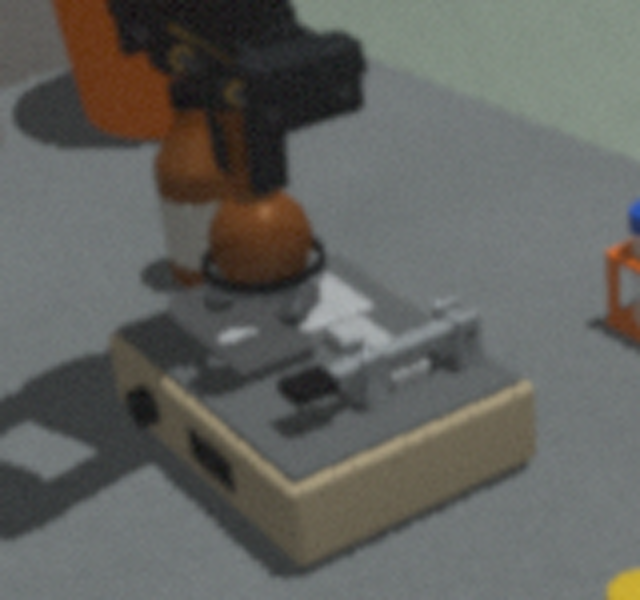

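View pics/p2.png

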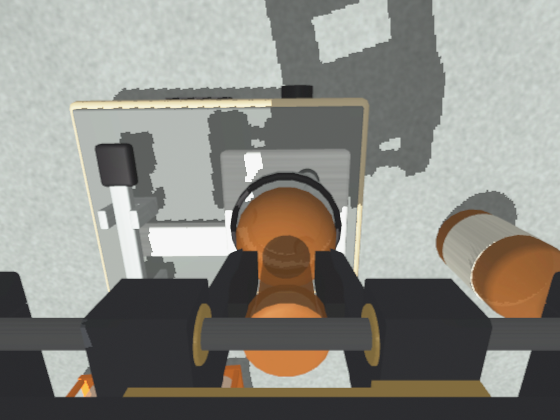

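>>> {"fn": "arm_command", "kwargs": {"fingers": [0, 0, 0, 0, 0], "offset": [[0, 0, -0.002], [0, 0, -0.004], [0, 0, -0.004], [0, 0, -0.004], [0, 0, -0.004]], "turn": [0, 0, 0, 0, 0]}}

```text
t: 11.85
position: [553.1, 229.4, 180.9]
orientation: [0.209, 3.133, 0.001]
force: [-1.9, -0.6, 8.8]
finger_gap: 0.331
```

```bash
python3 - <<'E'
from cell import telemetry, get_image
from h import *
a=get_image('side');t=get_image('top');b=get_image('wrist');s=telemetry.read_state();print(s['position'],s['orientation'],s['force'],s['finger_gap'])
cv2.imwrite('pics/q1.png',cv2.resize(a[150:250,130:230],(600,600),interpolation=cv2.INTER_CUBIC));cv2.imwrite('pics/q2.png',b);cv2.imwrite('pics/q3.png',t)
o=cv2.imread('pics/n_side.png')
g=lambda im:cv2.cvtColor(im,cv2.COLOR_BGR2GRAY)[:,172:178].mean(1)
print(g(o)[185:215].astype(int));print(g(a)[185:215].astype(int))
for d in(0,12,16,18):
  print(d,proj('side',np.array([551.-38*.617/.856,229.-38*.593/.856,126-d])))
E
```

```text
[553.0492473  229.43617046 180.88206785] [2.08955632e-01 3.13301307e+00 5.95474734e-04] [-1.47277932 -0.2423497   7.99654675] 0.33217278392383504
[ 93  98  85  86  98 107 107 103  94  77  54  32  31  47  71  87  89  83
  81  79  82  88 106 123 116  95  84  83  81  79]
[ 85  78  73  66  63  63  60  58  57  52  51  52  51  48  48  40  33  29
  39  61  73  78  80  82  80  80  88 100  95  85]
0 [171.07230545 196.16293824]
12 [171.73273532 200.54312875]
16 [171.95119766 201.99204364]
18 [172.06011636 202.71442866]
```

View pics/q1.png

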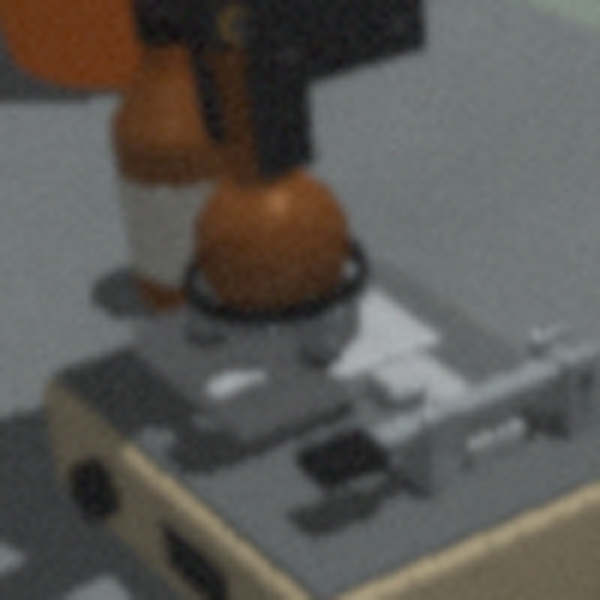

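View pics/q3.png

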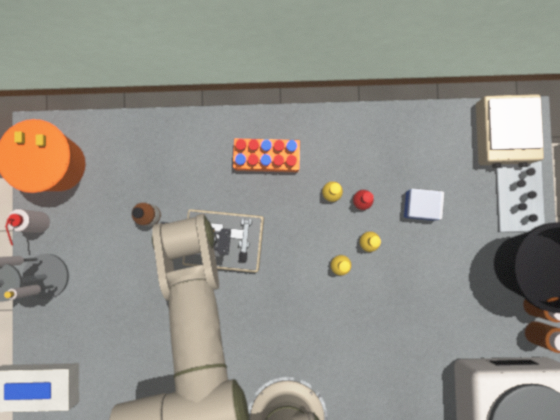

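```bash
python3 - <<'E'
from cell import manip,telemetry
print(manip.close_job());s=telemetry.read_state();print(s['t'],s['position'],s['force'])
E
```

```text
the job is handed in; nothing more can be done
None
the job is handed in; nothing more can be done
```

I swung the hold-down bar closed first. Then I picked up the amber flask by its neck, set it upright in the ring cradle and pressed it down. The job was handed in at about 12 s, with the flask still gripped and pressed.

**Bar:** the side image shows it lying level between the fork's prongs. A final push of about 26 N stopped it with the fingertips at 95 mm, which is the closed height of the tab.

**Ring travel:** three checks disagree slightly, but all exceed the required 12 mm:

| Check | Travel |
|---|---|
| Shift of the ring's lip in the side image | about 15 mm |
| Push force (about 9 N allowing for the flask's weight) | about 14 mm |
| Arm travel since the expected contact height | 16.6 mm |

**Centring:** the side camera and the wrist camera disagreed by 1–2 mm on where the ring's centre is. The flask still seated, with a sideways force of no more than about 2 N.

**Bystanders:** the last top image shows the rack, the bottle, the tip box and the red and yellow look-alikes where they started. The flask stayed upright throughout.

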